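Fit the long tube tray on the blood rocker

ROBOT

A 6-joint arm with a two-finger parallel gripper is mounted at the origin on the work surface. World frame = base frame: x ahead of the robot, y to its left, z up, the work surface at z = 0. Lengths are in m, angles in rad, forces in N, time in s.
With the tool pointing down it reaches from about 0.3 to 0.875 m from the base axis. Payload 6.4 kg.
Tool frame: the origin (TCP) lies midway between the tips of the shut fingers; the grasp point (between the pads) lies 19 mm behind it; z points along the fingers, y is the line along which they close (so a half turn about z gives the same grasp; the last joint's range is limited). The gripper opens to 85 mm and grips with 20 to 120 N. Pads are 22 mm wide; open, the fingers measure 114 mm over their backs; the gripper's body (76 mm by 85 mm) begins 54 mm behind the grasp point. The pads swing forward as they close: fully open they stand 13 mm farther back than shut.
Start: joints at [-1.417, 0.181, 1.607, -0, 1.354, -0.206], TCP at [0.202, -0.538, 0.231] pointing down, gripper open.
Joint ranges: [-2.99, 2.99], [-0.89, 2.07], [0.3, 2.58], [-1.14, 4.28], [0, 2.63], [-3.12, 3.12]. Speed limits (rad/s): [2.57, 2.57, 3.01, 3.14, 3.14, 3.14].

INTERFACE

Orientations are given as a unit quaternion [w, x, y, z].
In Python, from bench import * gives the robot as it stands.
- The arm moves only by the tool play_rows, never from a script. Its argument "plan" is a list of rows, each a list of 3 entries, a list of its own where there are three numbers: the finger opening in mm, from 0 to 85.4, then the shift along the tool's x, y, z normalised to -1 to 1, where 1 is 40 cm, then the turn about the tool's z normalised to -1 to 1, where 1 is pi rad. A call has 1 to 10 rows; each row is the pose to reach, as a shift and turn from the pose commanded when the call began, along the tool's axes at that moment, turning the shorter way round; what a row does not reach only later rows make up. A row lasts 1/10 s, in which the tool goes at most 50 mm and 8.59 degrees, less where a joint would pass 70% of its speed; a pose out of reach is approached as far as the arm can. A call with a number of a shift or a turn outside -1 to 1 is refused whole. A call with a gripper value outside its range is refused whole. The fingers move at their own pace and stop on an object; the grip force is fixed at half the most. Time passes only in rows, so rows that repeat a pose let the fingers close. It gives the time, the measured TCP pose, the force, the opening and the grip force at its end, in the units of the state.
- get_obs(): the state, without advancing time (a new reading comes with each control period).
- camera(name): name is "scene" or "top"; returns a dict with "image" (480x640x3 uint8, red, green, blue), "range_z" (480x640 float32, m along the optical axis (not along the pixel's ray), 0 where there is no reading), "intrinsics" (3x3 intrinsics, pixels), "rvec" (rotation vector, rad) and "tvec" (3), from world to camera coordinates, as OpenCV has them. Camera axes: x right, y down, z forward; pixel columns grow to the right and rows downward; lengths in m; the calibration is good to about 2 mm. A picture is of the moment at which its call begins.
- hand_in(): hands the job in; it is judged then, once.
Trained networks look in a picture, given as the dict that the camera call returned (one of the last four; its "shot" number tells which), for a name from the list of things; names that differ only in an ending like _2 or _b are one class to them, and where a whole thing is asked for, a point or a joint stands for the part that bears it (a point fixed in the world has none). Each returns a list of dicts, best first, with "conf" (0 to 1); they miss things now and then, are a little off and sometimes report something else, mostly with a low value. They report only what shows in the picture. A call takes as long as a camera call.
- search_frame(picture, label): "rect" ([centre column, centre row, width, height] in pixels, round what is visible of it).
- masks_of(picture, label): "mask" (480x640 bool, what is visible of it) and "rect" ([centre column, centre row, width, height] in pixels, round what is visible of it).
The state is a dict: "time_s": time; "q": joint angles; "dq": joint speeds; "joint_efforts": joint torques, N m; "eef_pos": TCP position; "eef_rot": TCP orientation; "wrist_force": force on the tool from outside, world axes, zero at the start; "torque": the same for the moment, N m; "opening": opening from 0.0 (shut) to 1.0 (fully open); "grasp_force": force on a finger pad.
Only numpy, scipy, OpenCV 4.12 (cv2) and the standard library are available. Lean on these libraries where they do the work, as an engineer would, in place of code of your own. Each camera call takes 0.05 s, during which the arm holds its last target. There are 200 camera calls.

TASK

Pick up the long tube tray by its grip bar and fit it on the sloping bed of the rocker mixer: line its two holes up with the two steel pins, keep hold of it while it goes down over them, and leave it lying flush on the bed, let go and at rest. Leave the shorter tray and everything else on the desk where it is.

Things in the scene. Friction and masses are not known exactly. Their poses are not given: they have to be found in the camera images.
- tray: long white tube tray, loose, flat on the desk, handle up. Plate 180 (x) x 110 (y) x 8 mm; origin: centre of its underside, z up. On top, centred, a solid grip bar 70 mm long (x), 20 mm wide (y), its top 50 mm above the underside; ribs 5 mm high along x at y = +-26 and +-51 mm. Two round through holes, 13 mm wide, at x = +-75 mm, y = 0 (same either way round). About 0.2 kg
- bed_seat (a point): middle of the upper face of the rocker's sloping bed, where the centre of the tray's underside goes. z square out of the bed, x up the slope along the bed (190 mm), y across (120 mm). Two steel pins square on this face at x = +-75 mm, y = 0: 10 mm thick, 28 mm high, the top 8 mm tapered to 4.4 mm. Near end low, slope 23 to 34 degrees; it turns stiffly about an axle 20 mm below this point
- rocker: rocker mixer, fixed to the desk: white base 150 x 130 x 75 mm carrying the sloping metal bed on two cheeks; axle 135 mm above the desk. Origin on the desk under its centre, z up, x towards the bed's high end
- short_tray: short white tube tray, 120 x 110 mm, same make as the long one but with its holes only 90 mm apart: does not fit this bed; leave it
- pump_bottle: white disinfectant bottle, 70 mm across, 190 mm high, standing, origin under its centre; leave it
- spray: small clear bottle, 38 mm across, 110 mm high, standing, origin under its centre; leave it
- sharps_bin: round yellow bin with red lid, 156 mm across, 148 mm high, origin under its centre; leave it
- marker: black pen lying on the desk, 135 mm long, 12 mm thick; leave it
- phone: black phone lying flat, 75 x 155 x 9 mm; leave it

How it is judged:
On the way:
1. the tray, still held in the fingers, has gone down over both pins (underside within 15 mm of the bed) (x of tray in the frame of bed_seat between -0.006 and 0.006 m and y of tray in the frame of bed_seat between -0.006 and 0.006 m and angle between the x axis of tray and the x axis of bed_seat, either way round below 0.08 rad and z of tray in the frame of bed_seat between -0.004 and 0.015 m and angle between the z axis of tray and the z axis of bed_seat, either way round below 0.1 rad and contact force between the fingers and tray above 0.5 N), for 0.2 s.
At the end, for the whole second after the job is handed in: The long tray lies on the bed with both pins through its holes: its underside within 4 mm of the bed's face and within 2 degrees of parallel to it, centred within 6 mm each way, its length along the bed within 0.08 rad (either way round), released and at rest (x of tray in the frame of bed_seat between -0.006 and 0.006 m and y of tray in the frame of bed_seat between -0.006 and 0.006 m and angle between the x axis of tray and the x axis of bed_seat, either way round below 0.08 rad and z of tray in the frame of bed_seat between -0.004 and 0.004 m and angle between the z axis of tray and the z axis of bed_seat, either way round below 0.035 rad and linear speed of tray below 0.02 m/s and contact force between the fingers and tray below 0.1 N); the robot touches nothing.
It fails at once if anything else loose on the desk (short tray, bottles, bin, pen, phone) is moved more than 30 mm (distance of any of short_tray, pump_bottle, spray, sharps_bin, marker, phone from where it was at the start of the episode above 0.03 m).
It also fails if it takes over 45 s, if anything falls off the work surface, if the arm or the gripper's body presses on something with over 40 N, if the wrist force passes 120 N, or if a joint passes its speed limit or range.

## Working session

There is one attempt and no reset: what is moved stays moved. The work goes in short steps, Python scripts to look and compute and a tool call to move; the robot and the scene stay as the last step left them, time stands still between calls to the robot, and variables do not carry over. Pictures are saved under pics/ and viewed, at most 10 in all, crops included, and the job is handed in when it is done.

Besides the shell and the picture viewer there is one more tool, called after "Emit:" as a command line: name --argument value ..., lists and objects as JSON in quotes. play_rows: Moves the arm, as the interface text tells. Its arguments: {"type":"object","properties":{"plan":{"type":"array","items":{"type":"array"}}},"required":["plan"]}

```bash
mkdir -p pics; ls; cat > h.py <<'E'
from bench import *
import numpy as np, cv2
from scipy.spatial.transform import Rotation as R
def cloud(c):
    K=np.array(c["intrinsics"]);Z=c["range_z"];v,u=np.indices(Z.shape)
    P=np.stack([(u-K[0,2])/K[0,0]*Z,(v-K[1,2])/K[1,1]*Z,Z],-1)
    Rm=R.from_rotvec(np.ravel(c["rvec"])).as_matrix()
    W=(P-np.ravel(c["tvec"]))@Rm
    W[Z==0]=np.nan
    return W
def px(c,p):
    return cv2.projectPoints(np.array(p,float).reshape(-1,3),np.array(c["rvec"]),np.array(c["tvec"]),np.array(c["intrinsics"]),None)[0].reshape(-1,2)
E
python3 - <<'E'
from h import *
for n in ["scene","top"]:
    c=camera(n); cv2.imwrite(f"pics/{n}0.png",c["image"][...,::-1]); W=cloud(c)
    np.savez(f"{n}0.npz",W=W,img=c["image"],K=c["intrinsics"],rvec=c["rvec"],tvec=c["tvec"])
    for l in ["tray","bed_seat","rocker","short_tray","pump_bottle","spray","sharps_bin","marker","phone"]:
        for d in masks_of(c,l)[:2]:
            p=W[d["mask"]]; 
            print(n,l,round(d["conf"],2),np.round(d["rect"]),d["mask"].sum(),np.round(np.nanmedian(p,0),3),np.round(np.nanpercentile(p,[3,97],axis=0),3).tolist())
o=get_obs();print(o["time_s"],o["eef_pos"],o["eef_rot"],o["opening"])
E
```

```text
pics
scene tray 0.58 [287. 315.  82.  56.] 2683 [ 0.562 -0.187  0.009] [[0.469, -0.232, 0.002], [0.639, -0.127, 0.05]]
scene bed_seat 0.96 [373. 187.  77.  32.] 1482 [0.584 0.223 0.152] [[0.487, 0.163, -0.001], [0.664, 0.406, 0.194]]
scene bed_seat 0.38 [382. 282.  16.  36.] 332 [ 0.735 -0.013  0.06 ] [[0.719, -0.021, 0.012], [0.748, 0.0, 0.109]]
scene rocker 0.78 [372. 207.  77.  74.] 3868 [0.599 0.197 0.075] [[0.505, 0.154, 0.006], [0.666, 0.28, 0.191]]
scene short_tray 0.85 [238. 393.  61.  60.] 2453 [ 0.574 -0.427  0.008] [[0.506, -0.483, 0.003], [0.632, -0.362, 0.05]]
scene pump_bottle 0.72 [415. 168.  28.  57.] 1037 [0.647 0.4   0.1  ] [[0.615, 0.386, 0.008], [0.673, 0.427, 0.189]]
scene spray 0.61 [382. 282.  21.  41.] 431 [ 0.734 -0.011  0.059] [[0.715, -0.02, 0.004], [0.749, 0.007, 0.109]]
scene sharps_bin 0.77 [360. 142.  51.  62.] 2415 [0.436 0.436 0.133] [[0.361, 0.403, 0.009], [0.489, 0.537, 0.151]]
scene sharps_bin 0.52 [371. 206.  77.  76.] 3847 [0.598 0.197 0.075] [[0.505, 0.154, 0.007], [0.666, 0.282, 0.191]]
scene marker 0.52 [273. 246.  18.  33.] 134 [ 0.394 -0.003
[... 955 characters left out ...]
192]]
top pump_bottle 0.15 [390. 248.  45.  71.] 3098 [ 0.547 -0.17   0.008] [[0.466, -0.227, 0.003], [0.634, -0.121, 0.05]]
top spray 0.69 [322. 174.  16.  24.] 247 [0.718 0.003 0.074] [[0.708, -0.011, 0.023], [0.733, 0.018, 0.111]]
top sharps_bin 0.62 [107. 296.  92.  69.] 4891 [0.414 0.467 0.148] [[0.349, 0.408, 0.024], [0.482, 0.545, 0.152]]
top marker 0.58 [319. 310.  30.  37.] 229 [ 0.394 -0.002  0.012] [[0.35, -0.036, 0.008], [0.434, 0.038, 0.016]]
top phone 0.59 [483. 317.  67.  65.] 1906 [ 0.377 -0.403  0.008] [[0.315, -0.464, 0.004], [0.441, -0.342, 0.012]]
1.0 [ 0.20245987 -0.53817939  0.23128852] [-1.46051037e-05  9.83863607e-01  1.78920100e-01 -5.66259363e-06] 1.0016828585667612
```

View images.

View pics/top0.png

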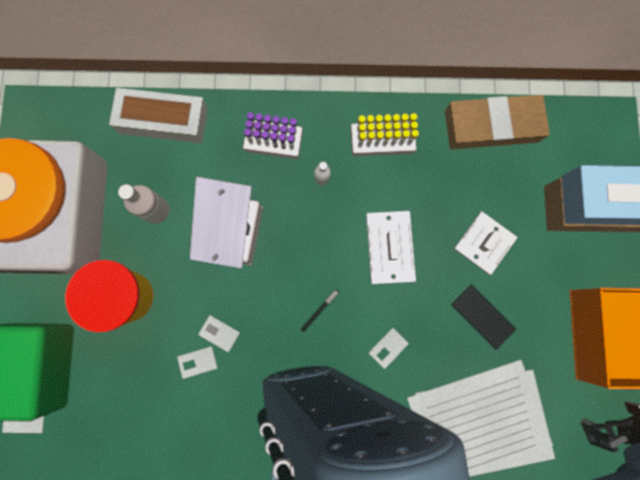

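View pics/scene0.png

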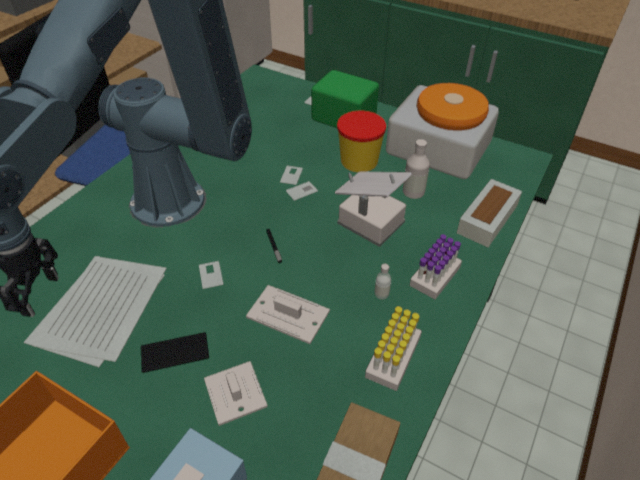

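```bash
cat >> h.py <<'E'
def rect_of(W,box,zlo,zhi):
    m=(W[...,0]>box[0])&(W[...,0]<box[1])&(W[...,1]>box[2])&(W[...,1]<box[3])&(W[...,2]>zlo)&(W[...,2]<zhi)
    p=W[m]; (c,s,a)=cv2.minAreaRect((p[:,:2]*1000).astype(np.float32)); return p,np.round(c,1),np.round(s,1),round(a,2)
def plane(p):
    for _ in range(5):
        c=p.mean(0); n=np.linalg.svd(p-c)[2][2]; n*=np.sign(n[2]); d=(p-c)@n; p=p[abs(d)<max(.002,2*d.std())]
    return c,n,p
def bed(W,box=(.45,.72,.13,.32)):
    m=(W[...,0]>box[0])&(W[...,0]<box[1])&(W[...,1]>box[2])&(W[...,1]<box[3])&(W[...,2]>.095)&(W[...,2]<.24)
    return W[m]
E
python3 - <<'E'
from h import *
for n in ["scene","top"]:
    W=np.load(n+"0.npz")["W"]
    for nm,lo,hi in [("plate",.004,.03),("bar",.043,.06)]:
        p,c,s,a=rect_of(W,(.42,.68,-.28,-.08),lo,hi); print(n,nm,len(p),c,s,a,np.round(np.median(p,0),4))
    p=bed(W); c,nn,q=plane(p); print(n,"bed",len(p),len(q),c.round(4),nn.round(4),"slope",np.degrees(np.arccos(nn[2])),"az",np.degrees(np.arctan2(-nn[1],-nn[0])))
    # inplane rect
    z=nn; x=np.array([0,0,1])-nn[2]*nn; x/=np.linalg.norm(x); y=np.cross(z,x)
    r=cv2.minAreaRect((np.c_[(q-c)@x,(q-c)@y]*1000).astype(np.float32)); print(r, "x",x.round(3),"ctr",(c+x*r[0][0]/1000+y*r[0][1]/1000).round(4))
    d=(p-c)@z; t=p[(d>.008)&(d<.04)]; print("pins",np.round(np.c_[(t-c)@x,(t-c)@y,(t-c)@z]*1000).astype(int).tolist()[:60])
E
```

```text
scene plate 2317 [ 547.8 -179.9] [256.3 198.7] 0.42 [ 0.565  -0.1878  0.0082]
scene bar 210 [ 553.2 -178.5] [72.7 21.9] 3.26 [ 0.5547 -0.1796  0.049 ]
scene bed 1472 1111 [0.583  0.2221 0.1553] [-0.4336  0.0684  0.8985] slope 26.039588324873762 az -8.969897922545156
((-3.6202468872070312, 3.9680633544921875), (125.50922393798828, 194.51205444335938), 88.87297058105469) x [ 0.888 -0.14   0.439] ctr [0.5804 0.2266 0.1537]
pins [[-82, 7, 27], [-81, 2, 27], [-80, 4, 26], [-78, 6, 25], [71, 3, 29], [68, 10, 25], [-79, -1, 26], [-79, 2, 24], [-74, 1, 25], [-76, 7, 21], [65, 9, 23], [73, 3, 26], [-84, 2, 21], [-79, 1, 21], [-75, 1, 21], [-77, 6, 18], [67, 5, 22], [73, 1, 24], [72, 6, 21], [-81, 2, 18], [-77, 1, 18], [-77, 5, 16], [67, 4, 20], [70, 4, 20], [70, 8, 17], [-80, -1, 16], [-80, 3, 14], [-78, 5, 13], [-78, 8, 11], [70, -1, 19], [69, 4, 16], [72, 4, 16], [69, 11, 13], [-82, 0, 12], [-78, -1, 13], [-80, 6, 9], [65, 4, 14], [70, 1, 15], [69, 6, 12], [71, 8, 11], [-79, 0, 9], [68, 3, 11], [68, 6, 9], [73, 4, 10], [68, 1, 9], [71, 2, 8]]
top plate 2745 [ 548.8 -180.5] [257.8 198.7] 0.0
[... 390 characters left out ...]
76, 0, 16], [75, -1, 11], [75, -3, 9], [75, 2, 21], [75, 0, 23], [76, -2, 22], [75, -3, 17], [74, -4, 12], [72, 5, 20], [74, 1, 27], [74, -1, 25], [73, -2, 21], [73, -3, 18], [73, -5, 15], [71, 3, 27], [72, 0, 28], [72, -2, 27], [72, -3, 24], [72, -5, 24], [70, -5, 14], [71, -1, 30], [70, -2, 26], [69, -3, 22], [69, -4, 19], [66, 0, 21], [-74, 2, 10], [-73, 2, 18], [-73, 0, 18], [-76, -1, 11], [-76, -2, 8], [-75, 3, 22], [-74, 1, 22], [-75, -1, 21], [-76, -2, 16], [-77, -3, 11], [-78, 5, 21], [-76, 2, 24], [-76, 0, 24], [-75, -2, 25], [-78, -3, 18], [-78, -5, 16], [-77, 3, 28], [-77, 1, 27], [-78, 0, 25], [-77, -3, 26], [-79, -4, 21], [-80, 3, 27], [-79, 1, 29], [-79, -2, 29], [-81, -2, 23]]
```

Top view: long tray with the bar at (391,247), bed at (221,222), the high end to the upper part of the picture, short tray at (486,242). The scene view agrees, with the bed's high end to the right, near the pump bottle. The tool can only stay pointing down, so I'll first turn the bed level by pressing its high end with the shut fingers.

```bash
cat >> h.py <<'E'
def go(p,yaw,n=None):
    o=get_obs(); q=o["eef_rot"]; r=R.from_quat([q[1],q[2],q[3],q[0]]); M=r.as_matrix()
    s=M.T@(np.array(p)-o["eef_pos"])/.4
    y0=np.degrees(np.arctan2(M[1,0],M[0,0])); t=-((yaw-y0+180)%360-180)/180
    print("t",round(o["time_s"],2),"pos",np.round(o["eef_pos"],4),"yaw",round(y0,2),"-> shift",np.round(s,4),"turn",round(t,4))
E
python3 - <<'E'
from h import *
go([.42,-.19,.27],5); go([.66,.18,.26],-9)
E
```

```text
t 1.0 pos [ 0.2025 -0.5382  0.2313] yaw 20.61 -> shift [ 0.8155 -0.6232 -0.0968] turn 0.0867
t 1.0 pos [ 0.2025 -0.5382  0.2313] yaw 20.61 -> shift [ 1.7027 -1.2778 -0.0717] turn 0.1645
```

Emit:
play_rows --plan '[[0,[0.8155,-0.6232,-0.097],0.0867],[0,[0.8155,-0.6232,-0.097],0.0867],[0,[0.8155,-0.6232,-0.097],0.0867],[0,[0.8155,-0.6232,-0.097],0.0867],[0,[0.8155,-0.6232,-0.097],0.0867],[0,[0.8155,-0.6232,-0.097],0.0867],[0,[0.8155,-0.6232,-0.097],0.0867],[0,[0.8155,-0.6232,-0.097],0.0867],[0,[0.8155,-0.6232,-0.097],0.0867]]'

```text
time_s: 1.9
eef_pos: [0.4219, -0.1863, 0.271]
eef_rot: [-0.0, 0.999, 0.046, 0.001]
wrist_force: [-0.3, -0.8, 0.2]
opening: -0.001
grasp_force: 0.0
```

```bash
python3 - <<'E'
from h import *
go([.66,.18,.26],-9);go([.66,.18,.20],-9)
E
```

```text
t 1.9 pos [ 0.4219 -0.1863  0.271 ] yaw 5.28 -> shift [ 0.677  -0.8572  0.0289] turn 0.0793
t 1.9 pos [ 0.4219 -0.1863  0.271 ] yaw 5.28 -> shift [ 0.6767 -0.8572  0.1789] turn 0.0793
```

Emit:
play_rows --plan '[[0,[0.677,-0.857,0.03],0.078],[0,[0.677,-0.857,0.03],0.078],[0,[0.677,-0.857,0.03],0.078],[0,[0.677,-0.857,0.03],0.078],[0,[0.677,-0.857,0.03],0.078],[0,[0.677,-0.857,0.03],0.078],[0,[0.677,-0.857,0.03],0.078],[0,[0.677,-0.857,0.03],0.078],[0,[0.677,-0.857,0.03],0.078],[0,[0.677,-0.857,0.1],0.078]]'

```text
time_s: 2.9
eef_pos: [0.6643, 0.1796, 0.2335]
eef_rot: [-0.001, 0.997, -0.077, 0.004]
wrist_force: [-0.5, -0.5, 0.2]
opening: 0.001
grasp_force: 0.0
```

```bash
python3 - <<'E'
from h import *
go([.66,.18,.20],-9); go([.66,.18,.155],-9)
c=camera("scene"); i=c["image"]; cv2.imwrite("pics/a.png",cv2.resize(i[100:300,280:480],(600,600))[...,::-1])
E
```

```text
t 2.9 pos [0.6643 0.1796 0.2335] yaw -8.79 -> shift [-0.0115  0.0009  0.0836] turn 0.0012
t 2.9 pos [0.6643 0.1796 0.2335] yaw -8.79 -> shift [-0.0125  0.0013  0.1961] turn 0.0012
```

View pics/a.png

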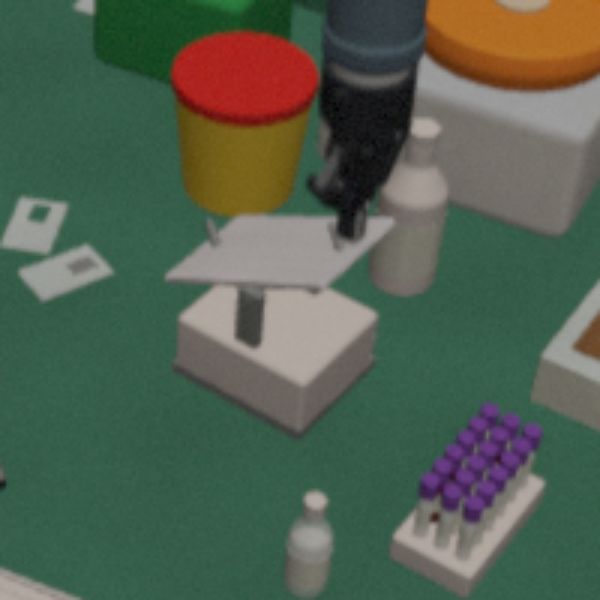

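Emit:
play_rows --plan '[[0,[0,0,0.06],0],[0,[0,0,0.09],0],[0,[0,0,0.11],0],[0,[0,0,0.125],0],[0,[0,0,0.135],0]]'

```text
time_s: 3.45
eef_pos: [0.6601, 0.1743, 0.1922]
eef_rot: [0.0, 0.997, -0.079, 0.002]
wrist_force: [-41.7, -5.9, 81.4]
opening: -0.0
grasp_force: 41.1
```

Emit:
play_rows --plan '[[0,[0,0,0],0],[0,[0,0,0],0],[0,[0,0,0],0]]'

```text
time_s: 3.75
eef_pos: [0.6602, 0.1743, 0.1923]
eef_rot: [0.0, 0.997, -0.079, 0.003]
wrist_force: [-37.1, -5.0, 69.9]
opening: -0.004
grasp_force: 35.2
```

```bash
python3 - <<'E'
from h import *
c=camera("scene"); p=bed(cloud(c)); q=p[p[:,2]<.2]
c0,n,q=plane(p); print(len(p),len(q),c0.round(4),n.round(4),np.degrees(np.arccos(n[2])))
o=get_obs();print(o["wrist_force"],o["eef_pos"],o["q"])
E
```

```text
1275 904 [0.5714 0.2159 0.1502] [-0.4264  0.0674  0.902 ] 25.576278941699
[-36.86726207  -5.68133511  70.00217576] [0.66014042 0.17425978 0.19226172] [ 8.52965200e-02  4.44088984e-01  1.35130545e+00 -1.33073395e-03
  1.34060295e+00  1.81381236e+00]
```

The bed barely yields at about 80 N, so levelling it isn't practical. Instead I'll tilt the tray in the grip by pressing its uphill half on a pin tip, then fit it along the bed normal. First I'll back off and refine the tray pose.

Emit:
play_rows --plan '[[0,[0,0,-0.1],0],[0,[0,0,-0.2],0],[40,[-0.1,0.2,-0.2],0],[40,[-0.25,0.5,-0.2],0],[40,[-0.25,0.8,-0.2],0],[40,[-0.25,0.8,-0.2],0],[40,[-0.25,0.8,-0.2],0],[40,[-0.25,0.8,-0.2],0],[40,[-0.25,0.8,-0.2],0]]'

```text
time_s: 4.7
eef_pos: [0.5088, -0.1284, 0.2565]
eef_rot: [0.0, 0.997, -0.08, -0.0]
wrist_force: [1.2, -0.2, 0.0]
opening: 0.467
grasp_force: 0.0
```

```bash
python3 - <<'E'
from h import *
for n in ["scene","top"]:
    W=np.load(n+"0.npz")["W"]
    m=(W[...,0]>.44)&(W[...,0]<.67)&(W[...,1]>-.26)&(W[...,1]<-.09)&(W[...,2]>.0055)&(W[...,2]<.02)
    k,l,st,_=cv2.connectedComponentsWithStats(m.astype(np.uint8)); b=1+np.argmax(st[1:,4])
    p=W[l==b]; print(n,len(p),cv2.minAreaRect((p[:,:2]*1000).astype(np.float32)))
c=camera("top"); p=bed(cloud(c)); c0,nn,q=plane(p)
z=nn; x=np.array([0,0,1])-nn[2]*nn; x/=np.linalg.norm(x); y=np.cross(z,x)
r=cv2.minAreaRect((np.c_[(q-c0)@x,(q-c0)@y]*1000).astype(np.float32)); print(r,"slope",np.degrees(np.arccos(nn[2])),np.degrees(np.arctan2(-nn[1],-nn[0])), "x",x.round(3),"n",nn.round(3),"ctr",(c0+x*r[0][0]/1000+y*r[0][1]/1000).round(4))
go([.5515,-.1767,.12],3.7)
E
```

```text
scene 1857 ((553.766845703125, -178.28076171875), (182.45465087890625, 112.43470764160156), 4.283447742462158)
top 2367 ((550.4367065429688, -175.4454345703125), (180.360595703125, 112.41914367675781), 4.302702903747559)
((-3.04571533203125, 0.444305419921875), (120.37770080566406, 190.5537872314453), 89.60340881347656) slope 25.565852725332377 -8.725138683060294 x [ 0.892 -0.137  0.432] n [-0.427  0.065  0.902] ctr [0.5757 0.2299 0.1535]
t 4.75 pos [ 0.5076 -0.1325  0.2565] yaw -9.33 -> shift [0.1266 0.0899 0.3414] turn -0.0724
```

```bash
python3 - <<'E'
from h import *
go([.552,-.177,.07],4.3);go([.552,-.177,.02],4.3)
E
```

```text
t 4.75 pos [ 0.5076 -0.1325  0.2565] yaw -9.33 -> shift [0.1281 0.09   0.4664] turn -0.0757
t 4.75 pos [ 0.5076 -0.1325  0.2565] yaw -9.33 -> shift [0.1282 0.0895 0.5914] turn -0.0757
```

Emit:
play_rows --plan '[[45,[0.128,0.09,0.1],-0.0757],[45,[0.128,0.09,0.2],-0.0757],[45,[0.128,0.09,0.3],-0.0757],[45,[0.128,0.09,0.38],-0.0757],[45,[0.128,0.09,0.42],-0.0757],[45,[0.128,0.09,0.42],-0.0757],[45,[0.128,0.09,0.42],-0.0757]]'

```text
time_s: 5.45
eef_pos: [0.5558, -0.1694, 0.0887]
eef_rot: [0.0, 0.999, 0.04, 0.0]
wrist_force: [0.0, -0.9, -0.3]
opening: 0.523
grasp_force: 0.0
```

```bash
python3 - <<'E'
from h import *
c=camera("scene"); i=c["image"]; print(px(c,[.552,-.177,.05]));cv2.imwrite("pics/b.png",cv2.resize(i[220:370,220:370],(600,600))[...,::-1])
go([.552,-.177,.02],4.3)
E
```

```text
[[286.45326582 301.89967438]]
t 5.5 pos [ 0.5565 -0.1696  0.0896] yaw 4.57 -> shift [-0.0129  0.0174  0.174 ] turn 0.0015
```

View pics/b.png

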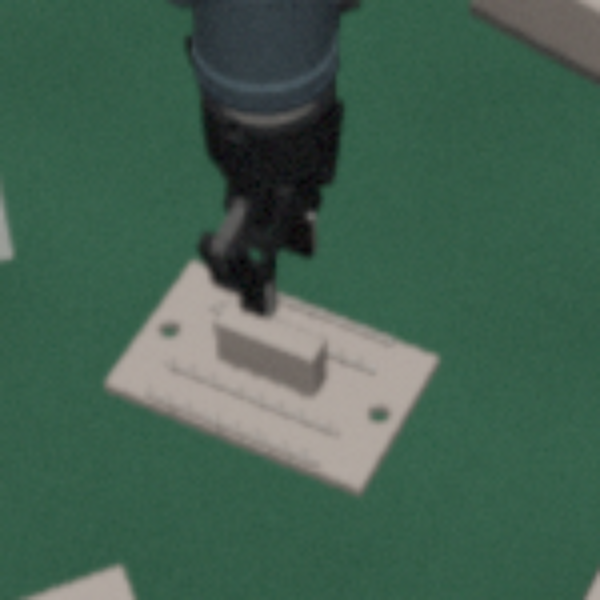

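The fingers hang above the bar, about (275,300) in the crop, and straddle it. Lowering and gripping.

Emit:
play_rows --plan '[[45,[-0.013,0.017,0.0],0.0],[45,[-0.013,0.017,0.08],0.0],[45,[-0.013,0.017,0.14],0.0],[45,[-0.013,0.017,0.17],0.0],[45,[-0.013,0.017,0.17],0.0],[0,[-0.013,0.017,0.17],0.0],[0,[-0.013,0.017,0.17],0.0],[0,[-0.013,0.017,0.17],0.0],[0,[-0.013,0.017,0.17],0.0],[0,[-0.013,0.017,0.17],0.0]]'

```text
time_s: 6.5
eef_pos: [0.5525, -0.1768, 0.0219]
eef_rot: [0.001, 0.999, 0.04, 0.001]
wrist_force: [-0.6, -0.5, 7.1]
opening: 0.22
grasp_force: 59.7
```

```bash
python3 - <<'E'
from h import *
go([.50,0.03,.25],-8.9)
E
```

```text
t 6.5 pos [ 0.5525 -0.1768  0.0219] yaw 4.6 -> shift [-0.0878 -0.5248 -0.5715] turn 0.075
```

Emit:
play_rows --plan '[[0,[0,0,-0.1],0.0],[0,[0,0,-0.2],0.0],[0,[-0.03,-0.1,-0.3],0.075],[0,[-0.088,-0.2,-0.42],0.075],[0,[-0.088,-0.3,-0.54],0.075],[0,[-0.088,-0.4,-0.57],0.075],[0,[-0.088,-0.52,-0.57],0.075],[0,[-0.088,-0.52,-0.57],0.075],[0,[-0.088,-0.52,-0.57],0.075]]'

```text
time_s: 7.4
eef_pos: [0.499, 0.0313, 0.2491]
eef_rot: [-0.0, 0.997, -0.076, 0.001]
wrist_force: [0.2, -0.7, -2.3]
opening: 0.221
grasp_force: 59.8
```

```bash
python3 - <<'E'
from h import *
go([.4417,.2495,.21],-8.9)
E
```

```text
t 7.4 pos [0.499  0.0313 0.2491] yaw -8.67 -> shift [-0.2239 -0.5177  0.0978] turn 0.0013
```

Emit:
play_rows --plan '[[0,[-0.1,-0.12,0],0.0013],[0,[-0.2,-0.24,0],0.0013],[0,[-0.224,-0.36,0],0.0013],[0,[-0.224,-0.48,0],0.0013],[0,[-0.224,-0.518,0.05],0.0013],[0,[-0.224,-0.518,0.098],0.0013],[0,[-0.224,-0.518,0.098],0.0013],[0,[-0.224,-0.518,0.098],0.0013]]'

```text
time_s: 8.2
eef_pos: [0.4428, 0.2461, 0.2085]
eef_rot: [0.001, 0.997, -0.08, -0.001]
wrist_force: [0.3, -0.2, -2.8]
opening: 0.223
grasp_force: 60.3
```

```bash
cat >> h.py <<'E'
def tray_pts(c,l="tray"):
    d=masks_of(c,l)
    return [(x["conf"],x["rect"],cloud(c)[x["mask"]]) for x in d]
E
python3 - <<'E'
from h import *
go([.4417,.2495,.21],-8.9)
for n in ["scene","top"]:
    c=camera(n)
    for cf,r,p in tray_pts(c): 
        print(n,cf,np.round(r),len(p),np.round(np.nanmedian(p,0),4)); 
        q=p[np.isfinite(p).all(1)]; c0,nn,q=plane(q); print(c0.round(4),nn.round(4),len(q))
    i=c["image"]
    if n=="scene": a=i[110:260,280:430]
    else: b=i[180:330,160:310]
cv2.imwrite("pics/c.png",np.hstack([cv2.resize(k,(400,400)) for k in (a,b)])[...,::-1])
E
```

```text
t 8.2 pos [0.4428 0.2461 0.2085] yaw -9.18 -> shift [-0.0041 -0.0079 -0.0039] turn -0.0015
scene 0.73 [335. 156.  71.  36.] 1458 [0.4672 0.2317 0.1946]
[0.4544 0.2316 0.1943] [0.0026 0.0036 1.    ] 1119
top 0.66 [202. 284.  68.  92.] 2459 [0.4683 0.2227 0.1964]
[0.4505 0.222  0.1981] [-0.0504  0.9809  0.1879] 2234
```

View pics/c.png

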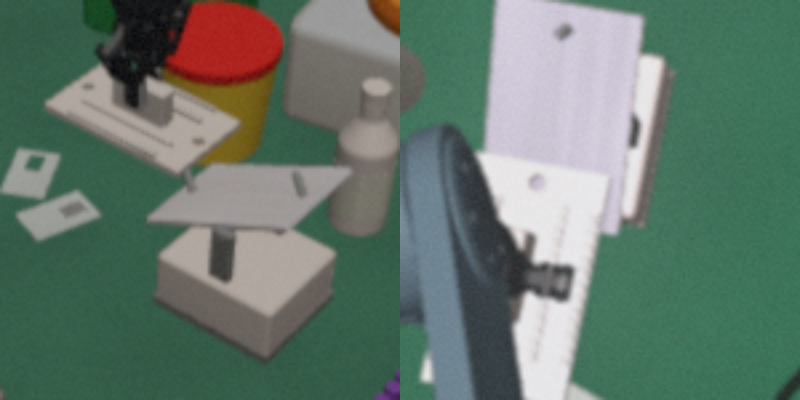

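Left half: the held tray is level, its uphill hole at (198,140) and the low pin at (188,178) below it. Right half: the tray's end overlaps the bed's low end, in line with it. Pressing down on the pin tip now to tilt the tray in the grip.

Emit:
play_rows --plan '[[0,[0,0,0.05],0],[0,[0,0,0.09],0],[0,[0,0,0.105],0],[0,[0,0,0.115],0],[0,[0,0,0.125],0],[0,[0,0,0.135],0],[0,[0,0,0.142],0],[0,[0,0,0.148],0],[0,[0,0,0.148],0]]'

```text
time_s: 9.3
eef_pos: [0.4416, 0.248, 0.1523]
eef_rot: [-0.001, 0.997, -0.08, -0.001]
wrist_force: [-16.6, 2.0, 16.7]
opening: 0.225
grasp_force: 67.9
```

```bash
cat >> h.py <<'E'
def held(n="scene"):
    c=camera(n); o=get_obs(); T=o["eef_pos"]
    d=masks_of(c,"tray")
    if not d: print("no tray"); return c,None
    W=cloud(c); p=W[d[0]["mask"]]; p=p[np.isfinite(p).all(1)]
    p=p[np.linalg.norm(p-T,axis=1)<.14]
    rng=np.random.default_rng(0); best=None
    for _ in range(400):
        a=p[rng.choice(len(p),3,False)]; m=np.cross(a[1]-a[0],a[2]-a[0]); L=np.linalg.norm(m)
        if L<1e-6: continue
        m/=L; m*=np.sign(m[2])
        if m[2]<.75: continue
        k=abs((p-a[0])@m)<.0025
        if best is None or k.sum()>best.sum(): best=k
    c0,nn,q=plane(p[best]); print(n,"conf",round(d[0]["conf"],2),len(p),len(q),"plane",c0.round(4),nn.round(4),"tilt",round(np.degrees(np.arccos(nn[2])),2),"az",round(np.degrees(np.arctan2(-nn[1],-nn[0])),1))
    return c,(c0,nn,q)
E
python3 - <<'E'
from h import *
held("scene")
o=get_obs();print(o["time_s"],o["eef_pos"],o["wrist_force"])
E
```

```text
scene conf 0.69 1214 653 plane [0.463  0.234  0.1441] [-0.2429  0.0422  0.9691] tilt 14.27 az -9.9
9.4 [0.44155253 0.24798054 0.15231148] [-16.53132932   1.50637244  15.28468276]
```

Emit:
play_rows --plan '[[0,[0,0,0.008],0],[0,[0,0,0.016],0],[0,[0,0,0.022],0],[0,[0,0,0.022],0]]'

```text
time_s: 9.8
eef_pos: [0.4401, 0.2481, 0.143]
eef_rot: [-0.0, 0.997, -0.079, -0.003]
wrist_force: [-21.1, 2.3, 16.1]
opening: 0.224
grasp_force: 73.5
```

```bash
python3 - <<'E'
from h import *
held("scene")
o=get_obs();print(o["time_s"],o["eef_pos"],o["wrist_force"])
E
```

```text
scene conf 0.64 1019 538 plane [0.4681 0.2341 0.1408] [-0.3695  0.0658  0.9269] tilt 22.04 az -10.1
9.9 [0.44006035 0.24806893 0.14297606] [-21.12508276   2.52821112  18.17207097]
```

Emit:
play_rows --plan '[[0,[0,0,0.006],0],[0,[0,0,0.011],0],[0,[0,0,0.011],0],[0,[0,0,-0.03],0],[0,[-0.02,0,-0.12],0],[0,[-0.02,0,-0.2],0],[0,[-0.02,0,-0.2],0]]'

```text
time_s: 10.6
eef_pos: [0.4385, 0.2492, 0.2271]
eef_rot: [-0.002, 0.997, -0.08, 0.005]
wrist_force: [0.6, 1.3, -2.2]
opening: 0.221
grasp_force: 73.5
```

```bash
python3 - <<'E'
from h import *
held("scene"); c,r=held("scene")
W=cloud(c); p=bed(W,(.5,.72,.13,.32)); c0,nn,q=plane(p); print("bed",len(p),len(q),c0.round(4),nn.round(4),np.degrees(np.arccos(nn[2])))
o=get_obs();print(o["time_s"],o["eef_pos"],o["wrist_force"]); np.savez("held.npz",W=W,img=c["image"],eef=o["eef_pos"],rvec=c["rvec"],tvec=c["tvec"],K=c["intrinsics"],q=r[2])
cv2.imwrite("pics/d.png",cv2.resize(c["image"][110:260,280:430],(600,600))[...,::-1])
E
```

```text
scene conf 0.56 983 474 plane [0.4665 0.2355 0.2273] [-0.4499  0.0759  0.8899] tilt 27.14 az -9.6
scene conf 0.73 1009 486 plane [0.463  0.2327 0.2218] [-0.4429  0.0703  0.8938] tilt 26.65 az -9.0
bed 1460 1116 [0.587  0.222  0.1571] [-0.4269  0.0625  0.9022] 25.55778604189054
10.8 [0.43443217 0.24792416 0.2199039 ] [-0.23614029 -0.14514613 -2.76495061]
```

View pics/d.png

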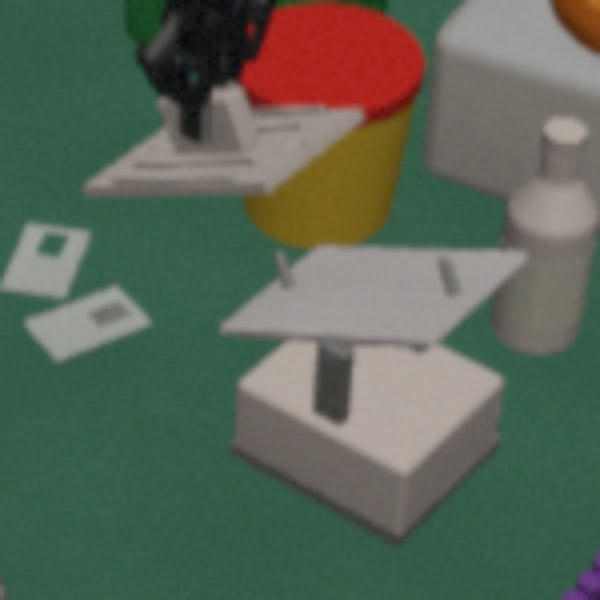

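The tray now hangs tilted, parallel to the bed, its plate running from (85,190) to (365,110) above the bed. Next I'll hover over the bed and compare the tray with the bed in the same camera.

```bash
cat >> h.py <<'E'
def frame(nn,az=-8.9):
    x=np.array([np.cos(np.radians(az)),np.sin(np.radians(az)),0]); x-=nn*(x@nn); x/=np.linalg.norm(x); return x,np.cross(nn,x)
def trayc(W,T,r,bx=.13):
    c0,nn,_=r; x,y=frame(nn); p=W[np.isfinite(W).all(-1)]; p=p[np.linalg.norm(p-T,axis=1)<bx]
    d=(p-c0)@nn; p=p[(abs(d)<.003)]
    uv=np.c_[(p-c0)@x,(p-c0)@y]*1000
    uv=uv[(abs(uv[:,0])<130)&(abs(uv[:,1])<90)]
    a=cv2.minAreaRect(uv.astype(np.float32)); pc=np.percentile(uv,[.5,99.5],axis=0)
    cen=c0+x*a[0][0]/1000+y*a[0][1]/1000-nn*.008
    print("rect",np.round(a[0],1),np.round(a[1],1),round(a[2],2),"underside centre",cen.round(4),"n",nn.round(3),"pct",pc.round(1).tolist()); return cen
E
python3 - <<'E'
from h import *
D=np.load("held.npz"); q=D["q"]; c0,nn,q2=plane(q)
cen=trayc(D["W"],D["eef"],(c0,nn,q2)); print(cen-D["eef"])
B=np.array([.5804,.2266,.1537]); nb=np.array([-.4269,.0645,.902]); nb/=np.linalg.norm(nb)
for k in (.05,.04): go(D["eef"]+B+nb*k-cen,-8.9)
E
```

```text
rect [-19.7  10.7] [115.8 187. ] 89.51 underside centre [0.4511 0.245  0.2059] n [-0.443  0.071  0.894] pct [[-111.5, -47.2], [72.5, 64.7]]
[ 0.01666071 -0.00296915 -0.01398975]
t 10.8 pos [0.4344 0.2479 0.2199] yaw -9.16 -> shift [ 0.2725 -0.0056  0.0174] turn -0.0014
t 10.8 pos [0.4344 0.2479 0.2199] yaw -9.16 -> shift [ 0.2833 -0.0058  0.0399] turn -0.0014
```

Emit:
play_rows --plan '[[0,[0.06,0,-0.03],-0.0014],[0,[0.14,-0.005,-0.03],-0.0014],[0,[0.22,-0.005,0],-0.0014],[0,[0.2725,-0.0056,0.0174],-0.0014],[0,[0.2725,-0.0056,0.0174],-0.0014],[0,[0.2725,-0.0056,0.0174],-0.0014],[0,[0.2725,-0.0056,0.0174],-0.0014],[0,[0.2725,-0.0056,0.0174],-0.0014]]'

```text
time_s: 11.6
eef_pos: [0.5422, 0.2335, 0.214]
eef_rot: [-0.0, 0.997, -0.077, -0.0]
wrist_force: [0.7, -0.4, -1.8]
opening: 0.223
grasp_force: 73.1
```

```bash
python3 - <<'E'
from h import *
B=np.array([.5804,.2266,.1537]); nb=np.array([-.4269,.0645,.902]); nb/=np.linalg.norm(nb); x,y=frame(nb)
ims=[]
for n,B in (("scene",B),("top",np.array([.5756,.2300,.1534]))):
    c,r=held(n); o=get_obs()
    if r:
        cen=trayc(cloud(c),o["eef_pos"],r); e=cen-B; print(n,"in bed frame mm",np.round(np.array([e@x,e@y,e@nb])*1000,1))
    u,v=px(c,B+nb*.05)[0].astype(int); ims.append(cv2.resize(c["image"][v-60:v+60,u-60:u+60],(400,400)))
print(o["time_s"],o["eef_pos"],o["wrist_force"]); go(o["eef_pos"],-8.9)
cv2.imwrite("pics/e.png",np.hstack(ims)[...,::-1])
E
```

```text
scene conf 0.9 1145 556 plane [0.5675 0.2184 0.2127] [-0.4414  0.062   0.8952] tilt 26.47 az -8.0
rect [-17.3   9.3] [186.7 113.1] 0.31 underside centre [0.5573 0.2295 0.198 ] n [-0.441  0.062  0.895] pct [[-107.8, -46.4], [74.5, 64.8]]
scene in bed frame mm [-1.9 -0.6 50. ]
top conf 0.8 1913 1322 plane [0.5595 0.2035 0.2122] [-0.4413  0.0702  0.8946] tilt 26.54 az -9.0
rect [-14.1  27.4] [110.5 180.9] 89.21 underside centre [0.5548 0.2319 0.1987] n [-0.441  0.07   0.895] pct [[-103.3, -27.0], [75.5, 81.9]]
top in bed frame mm [ 0.8 -1.2 49.8]
11.8 [0.54278141 0.23348153 0.21440973] [ 0.28065145  0.47536901 -1.81278863]
t 11.8 pos [0.5428 0.2335 0.2144] yaw -8.86 -> shift [0. 0. 0.] turn 0.0002
```

View pics/e.png

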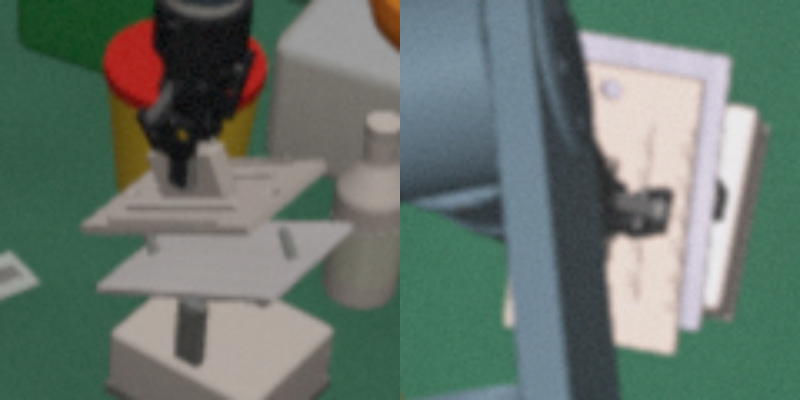

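Left: the tray hovers parallel about 50 mm over the bed, pins at (152,243) and (288,243) below it. Right: the tray is aligned with the bed. The offsets are about 1 mm, so I'll correct them and go down along the bed's normal.

Emit:
play_rows --plan '[[0,[0.0015,-0.0022,0],0],[0,[0.0123,-0.0022,0.0225],0],[0,[0.0231,-0.0022,0.045],0],[0,[0.0285,-0.0022,0.056],0],[0,[0.0339,-0.0022,0.0675],0],[0,[0.0393,-0.0022,0.079],0],[0,[0.0393,-0.0022,0.079],0]]'

```text
time_s: 12.5
eef_pos: [0.5585, 0.2314, 0.1813]
eef_rot: [0.0, 0.997, -0.078, -0.001]
wrist_force: [-0.3, -0.4, -3.3]
opening: 0.225
grasp_force: 73.2
```

```bash
python3 - <<'E'
from h import *
nb=np.array([-.4269,.0645,.902]); nb/=np.linalg.norm(nb); x,y=frame(nb)
for n,B in (("scene",np.array([.5804,.2266,.1537])),("top",np.array([.5756,.2300,.1534]))):
    c,r=held(n); o=get_obs()
    if r:
        cen=trayc(cloud(c),o["eef_pos"],r); e=cen-B; print(n,"in bed frame mm",np.round(np.array([e@x,e@y,e@nb])*1000,1))
print(o["time_s"],o["eef_pos"],o["wrist_force"],o["torque"])
E
```

```text
scene conf 0.72 1118 577 plane [0.5826 0.2163 0.1795] [-0.4407  0.0763  0.8944] tilt 26.57 az -9.8
rect [-15.1   8.1] [116.1 186.3] 89.59 underside centre [0.574  0.2257 0.1655] n [-0.441  0.076  0.894] pct [[-106.5, -48.6], [76.6, 64.9]]
scene in bed frame mm [-0.4 -1.8 13.4]
top conf 0.73 1586 1122 plane [0.572  0.2029 0.1783] [-0.4411  0.0751  0.8943] tilt 26.58 az -9.7
rect [-10.6  27.3] [111.  181.4] 89.32 underside centre [0.5704 0.2308 0.1662] n [-0.441  0.075  0.894] pct [[-99.7, -27.8], [79.3, 82.6]]
top in bed frame mm [ 0.7  0.  13.8]
12.7 [0.5588367  0.23177051 0.18271291] [-0.16381089  0.10087363 -2.42384619] [-0.01439496  0.03410926 -0.05766874]
```

Emit:
play_rows --plan '[[0,[0.004,0,0.0085],0],[0,[0.008,0,0.017],0],[0,[0.0115,0,0.024],0],[0,[0.0135,0,0.0285],0],[0,[0.015,0,0.0315],0],[0,[0.016,0,0.0335],0],[0,[0.016,0,0.0335],0],[0,[0.016,0,0.0335],0]]'

```text
time_s: 13.5
eef_pos: [0.565, 0.2307, 0.1698]
eef_rot: [0.0, 0.997, -0.077, -0.0]
wrist_force: [-3.2, -0.8, 5.7]
opening: 0.225
grasp_force: 74.2
```

```bash
python3 - <<'E'
from h import *
nb=np.array([-.4269,.0645,.902]); nb/=np.linalg.norm(nb); x,y=frame(nb)
for n,B in (("scene",np.array([.5804,.2266,.1537])),("top",np.array([.5756,.2300,.1534]))):
    c,r=held(n); o=get_obs()
    if r:
        cen=trayc(cloud(c),o["eef_pos"],r); e=cen-B; print(n,"in bed frame mm",np.round(np.array([e@x,e@y,e@nb])*1000,1))
print(o["time_s"],o["eef_pos"],o["wrist_force"],o["torque"])
E
```

```text
scene conf 0.72 1183 547 plane [0.5896 0.2165 0.1678] [-0.4306  0.061   0.9005] tilt 25.78 az -8.1
rect [-16.4   8.6] [188.7 114.4] 1.37 underside centre [0.5797 0.2268 0.1535] n [-0.431  0.061  0.9  ] pct [[-108.5, -47.7], [74.8, 64.3]]
scene in bed frame mm [-0.7  0.1  0.1]
top conf 0.56 1622 1202 plane [0.5775 0.2026 0.1653] [-0.427   0.0732  0.9013] tilt 25.67 az -9.7
rect [-9.5 26.5] [111.1 180.8] 89.15 underside centre [0.5765 0.2295 0.1538] n [-0.427  0.073  0.901] pct [[-98.8, -28.2], [79.9, 81.4]]
top in bed frame mm [ 1.1 -0.3 -0.1]
13.7 [0.56495133 0.23069287 0.1697991 ] [-4.52588092 -2.39277699  5.54830431] [-0.06574031  1.10240617 -0.05515242]
```

Emit:
play_rows --plan '[[36,[0,0,0],0],[36,[0,0,0],0],[36,[0,0,0],0],[36,[0,0,-0.02],0],[36,[0,0,-0.06],0],[36,[0,0,-0.14],0],[36,[0,0,-0.24],0],[36,[0,0,-0.34],0],[36,[0,0,-0.34],0]]'

```text
time_s: 14.6
eef_pos: [0.5682, 0.2315, 0.3143]
eef_rot: [-0.002, 0.997, -0.077, 0.007]
wrist_force: [0.3, -0.2, 0.6]
opening: 0.422
grasp_force: 0.0
```

```bash
python3 - <<'E'
from h import *
nb=np.array([-.4269,.0645,.902]); nb/=np.linalg.norm(nb); x,y=frame(nb); B=np.array([.5804,.2266,.1537])
c,r=held("scene"); r and trayc(cloud(c),B,r); print(np.degrees(np.arccos(r[1]@nb)))
o=get_obs();print(o["time_s"],o["eef_pos"],o["wrist_force"],o["grasp_force"])
cv2.imwrite("pics/f.png",cv2.resize(c["image"][110:260,290:440],(600,600))[...,::-1])
E
```

```text
scene conf 0.37 36 23 plane [0.5474 0.2335 0.1931] [-0.4709  0.0224  0.8819] tilt 28.13 az -2.7
rect [12.4 -3.4] [23.4 71.9] 83.43 underside centre [0.5613 0.2279 0.1917] n [-0.471  0.022  0.882] pct [[-23.5, -13.3], [47.8, 9.9]]
3.6763024737718824
14.7 [0.56584365 0.23089467 0.3077464 ] [ 0.48007236 -0.22456689 -0.25437396] 0.0
```

View pics/f.png

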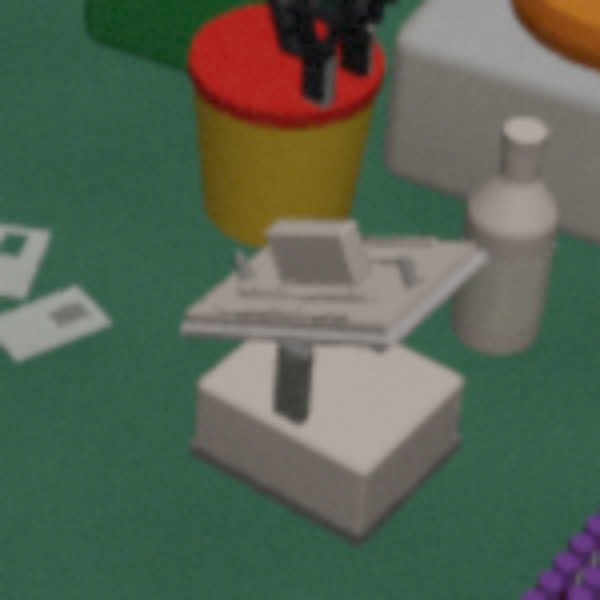

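The tray lies flush on the bed with both pins showing through its holes, at (240,265) and (410,268), and the gripper is clear above it. I'll check its plane once more, then hand in.

```bash
python3 - <<'E'
from h import *
nb=np.array([-.4269,.0645,.902]); nb/=np.linalg.norm(nb); x,y=frame(nb); B=np.array([.5804,.2266,.1537])
W=cloud(camera("scene")); p=W[np.isfinite(W).all(-1)]; p=p[np.linalg.norm(p-B,axis=1)<.12]; d=(p-B)@nb; c0,n,q=plane(p[abs(d-.008)<.004])
e=trayc(W,B,(c0,n,q))-B; print(len(q),np.degrees(np.arccos(n@nb)),np.round([1e3*e@x,1e3*e@y,1e3*e@nb],1))
print(hand_in())
E
```

```text
rect [-14.9   8.3] [187.  114.6] 0.89 underside centre [0.5807 0.2268 0.1541] n [-0.428  0.064  0.901] pct [[-106.8, -48.5], [75.2, 63.9]]
654 0.09601872168359664 [0.4 0.3 0.3]
the job is handed in; nothing more can be done
None
```

The long tray is lying flush on the rocker bed with both pins through its holes, released, and the job is handed in; my last camera check put it within about 0.5 mm of centre and 0.1° of parallel to the bed, though no verdict came back, and an early attempt to level the bed by pressing its high end (about 80 N) turned it by roughly half a degree.

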